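Test a tilt plate's corner spring against the scale mark

TASK

Test the corner spring of the tilt plate on the bench: with the fingertips, press the orange pad on its free corner down until the black pointer stands in front of the red tab on the scale, not past it, and keep it there for a second. Then let the plate come up again and move clear. Do not touch the pointer or pull the plate upward, and leave the jar, the mandrel, the polish bar and the screwdriver where they stand.

Things in the scene. Friction and masses are not known exactly. Their poses are not given: they have to be found in the camera images.
- mount: Blue base fixed to the bench: x -130 to +145, y -60 to +110 mm about its origin on the bench, 12 mm thick. Its own x axis: the plate's level hinge, 65 mm up through y = 0. The sprung free corner is towards its +y. A white scale board (95 mm wide, 6 thick, top 190 mm up) stands at x = 124 mm, y = -20 to 76 mm, ticks facing +x. Yaw varies up to 0.5 rad either way.
- tilt_plate (a joint): Tilt of the square steel plate (140 x 140 x 8 mm, diagonals along the mount's x and y), rad: 0 at rest, level, 65 mm up; positive as the +y corner goes down; stop at 0.42. A damped spring of 3 N m/rad holds it at 0 and brings it back when released. A low round work holder (60 mm across, top 82 mm above the bench) sits at its centre.
- pad_top (a point): Centre of the top of the orange press pad (disc 26 mm across, 8 mm thick) on the plate's free corner, 76 mm from the hinge towards the mount's +y, top 77 mm above the bench when level. Moves with the plate. The pointer meets the mark when the pad is pressed about 13 to 25 mm down, with roughly 6 to 13 N.
- pointer_tip (a point): Tip of the black pointer, a rod 5.6 mm thick standing up from the hinge shaft at the mount's x = 137 mm; tip 140 mm above the hinge, 205 mm above the bench at rest. Upright at the mount's y = 0 when at rest; a tilt t carries the tip 140 mm * sin(t) towards the mount's +y. Its frame tilts with the plate.
- mark_center (a point): Centre of the red tab clipped over the scale board's top edge (14 x 12 x 26 mm, 12 mm wide along the mount's y), 187 mm above the bench, at the mount's x = 124 mm, y = 24 to 44 mm (varies). Axes parallel to the mount's. The pointer is on the mark when its tip and the tab have the same y in the mount's frame.
- polish_bar: Loose red-brown bar of polishing compound, 95 x 42 x 30 mm, lying between the mount and the robot; origin at the centre of its underside.
- bead_jar: Loose amber jar with black cap, 44 mm across, 55 mm high, on the mount's +y side; origin at the centre of its underside.
- ring_mandrel: Loose wooden ring cone on a round foot 56 mm across, 85 mm high, on the mount's +y side; origin at the centre of its underside.
- screwdriver: Loose screwdriver 150 mm long lying on the mount's -y side; origin at its underside, its x axis from handle to tip.
Mind the look-alikes: they are no part of the job. What is meant by the bead_jar is not green, and is the larger of those in its own colour. Several things have the shape of the ring_mandrel; the one meant has the colours described above.

How it is judged:
On the way:
1. the orange pad is pressed by the fingers with the pointer in front of the red tab (tip within 7 mm of its centre line) for 0.8 s (y of pointer_tip in the frame of mark_center between -0.007 and 0.007 m and contact force between tilt_plate_c0 and the fingers above 1 N), for 0.8 s.
At the end, for the whole second after the job is handed in: The plate is back level (within 0.03 rad) and at rest, and the four loose things are within 15 mm of where they stood, the jar and the mandrel upright (within 0.2 rad) (value of joint tilt_plate between -0.03 and 0.03 rad and velocity of joint tilt_plate between -0.05 and 0.05 rad/s and distance of each of polish_bar, bead_jar, ring_mandrel, screwdriver from where it was at the start of the episode below 0.015 m and angle between each of bead_jar, ring_mandrel's own z axis and vertical below 0.2 rad); the robot touches nothing.
It fails at once if the pointer goes past the red tab (more than 10 mm beyond its centre line) (y of pointer_tip in the frame of mark_center above 0.01 m).
It fails at once if the plate is pulled upward (tilt below -0.06 rad) (value of joint tilt_plate below -0.06 rad).
It fails at once if the robot touches the pointer (contact force between tilt_plate_c1 and the fingers above 0.3 N or contact force between tilt_plate_c1 and the arm above 0.3 N).
It fails at once if a loose thing is lifted, carried or pushed away by more than 15 mm, or the jar or the mandrel is tipped (distance of any of polish_bar, bead_jar, ring_mandrel, screwdriver from where it was at the start of the episode above 0.015 m or angle between any of bead_jar, ring_mandrel's own z axis and vertical above 0.4 rad).
It also fails if it takes over 38 s, if anything falls off the work surface, if the arm or the gripper's body presses on something with over 40 N, if the wrist force passes 120 N, or if a joint passes its speed limit or range.

ROBOT

A 6-joint arm with a two-finger parallel gripper is mounted at the origin on the work surface. World frame = base frame: x ahead of the robot, y to its left, z up, the work surface at z = 0. Lengths are in m, angles in rad, forces in N, time in s.
With the tool pointing down it reaches from about 0.225 to 0.875 m from the base axis. Payload 3.4 kg.
Tool frame: the origin (TCP) lies at the very end of the fingers, on their centre line; the grasp point (between the pads) lies behind it (manip.grasp_offset is the z of the grasp point in the tool frame, in m); z points along the fingers, y is the line along which they close (so a half turn about z gives the same grasp; the last joint's range is limited). The gripper opens to 85 mm and grips with 20 to 120 N. Pads are 22 mm wide; open, the fingers measure 114 mm over their backs; the gripper's body (76 mm by 85 mm) begins 54 mm behind the grasp point. The pads swing forward as they close: fully open they stand 13 mm farther back than shut.
Start: joints at [1.124, 0.276, 1.505, -0, 1.361, -0.121], TCP at [0.184, 0.545, 0.231] pointing down, gripper open.
Joint ranges: [-2.89, 2.89], [-0.75, 2.08], [0.22, 2.7], [-1.18, 4.32], [0.11, 2.71], [-2.7, 2.7]. Speed limits (rad/s): [2.57, 2.57, 3.14, 3.14, 3.14, 3.14].

INTERFACE

Orientations are given as a unit quaternion [w, x, y, z].
In Python, from rig import manip gives the robot as it stands.
- The arm moves only by the shell command python3 -m pendant 'ROWS' [FORCE]. ROWS is JSON, a list of rows, each an object of numbers: "dx", "dy", "dz": the shift along the tool's x, y, z in m; "rx", "ry", "rz": the turn, a rotation vector about the tool's x, y, z in degrees; "hand": the finger opening in m, from 0 to 0.0854. In form: [{"dx": .., "dy": .., "dz": .., "rx": .., "ry": .., "rz": .., "hand": ..}, ...]. A call has 1 to 12 rows; each row shifts and turns the commanded pose from where the row before left it, along the tool's axes as they then stand; what a row does not reach is not made up. A row lasts 1/12 s, in which the tool goes at most 41.7 mm and 7.16 degrees, less where a joint would pass 70% of its speed; a pose out of reach is approached as far as the arm can. A call is refused whole if a number of a shift passes 0.0417 or a number of a turn 7.16, either way. A call with a gripper value outside its range is refused whole. The fingers move at their own pace and stop on an object; FORCE is the grip in N (left out, the last holds). Time passes only in rows, so rows that do not move let the fingers close. It gives the time, the measured TCP pose, the force, the opening and the grip force at its end, in the units of the state.
- manip.get_state(): the state, without advancing time (a new reading comes with each control period).
- manip.get_image(name): name is "scene" or "top" or "wrist"; returns a dict with "frame" (420x560x3 uint8, red, green, blue), "fx", "fy", "cx", "cy" (pixels), "distortion" ([k1, k2, p1, p2, k3] as OpenCV has them; the pictures are not rectified), "position" and "attitude" of the camera in the world; the wrist camera has in their place "mount" (4x4, takes a point from camera to tool coordinates, whose origin is the TCP and whose axes are the flange's). Camera axes: x right, y up, looking along -z (the intrinsics and any distortion apply to the point x, -y, -z); pixel columns grow to the right and rows downward; lengths in m; the calibration is good to about 2 mm. A picture is of the moment at which its call begins: read the wrist's pose just before it. There is no depth.
- manip.sign_off(): hands the job in; it is judged then, once.
The state is a dict: "clock": time; "qpos": joint angles; "qd": joint speeds; "effort": joint torques, N m; "position": TCP position; "ee_rot": TCP orientation; "contact_force": force on the tool from outside, world axes, zero at the start; "moment": the same for the moment, N m; "width": finger opening in m; "gripper_force": force on a finger pad.
Only numpy, scipy, OpenCV 4.12 (cv2) and the standard library are available. Lean on these libraries where they do the work, as an engineer would, in place of code of your own. Each camera call takes 0.05 s, during which the arm holds its last target. There are 200 camera calls.

## Working session

There is one attempt and no reset: what is moved stays moved. The work goes in short steps, Python scripts to look and compute and a shell command to move; the robot and the scene stay as the last step left them, time stands still between calls to the robot, and variables do not carry over. Pictures are saved under pics/ and viewed, at most 13 in all, crops included, and the job is handed in when it is done.

```bash
mkdir -p pics; python3 - <<'E'
from rig import manip
import cv2,numpy as np
s=manip.get_state();print(s['clock'],s['position'],s['ee_rot'],s['width'],manip.grasp_offset)
for n in("scene","top"):
    d=manip.get_image(n);cv2.imwrite(f"pics/{n}.png",cv2.resize(d["frame"][:,:,::-1],(784,588)))
    np.save(f"{n}.npy",d,allow_pickle=True)
    print(n,{k:v for k,v in d.items() if k!="frame"})
E
```

```text
0.0 [0.18380929 0.54426413 0.23042847] [-2.72121627e-04  1.62186667e-01  9.86759654e-01 -8.91983788e-04] 0.08570211147415922 -0.0187
scene {'fx': 440.7254559085041, 'fy': 440.7254559085041, 'cx': 279.3824228738139, 'cy': 203.88479611317072, 'distortion': array([0.00106529, 0.        , 0.        , 0.        , 0.        ]), 'position': array([ 1.03542782, -0.17715206,  0.70775559]), 'attitude': array([0.76748599, 0.30296167, 0.21158185, 0.52384407])}
top {'fx': 429.5939962327531, 'fy': 429.5939962327531, 'cx': 276.93854860555285, 'cy': 204.3471990567501, 'distortion': array([-0.11135118,  0.        ,  0.        ,  0.        ,  0.        ]), 'position': array([0.4427819, 0.0244471, 0.993659 ]), 'attitude': array([-0.70081332, -0.02857262,  0.03574551,  0.71187538])}
```

View pics/scene.png

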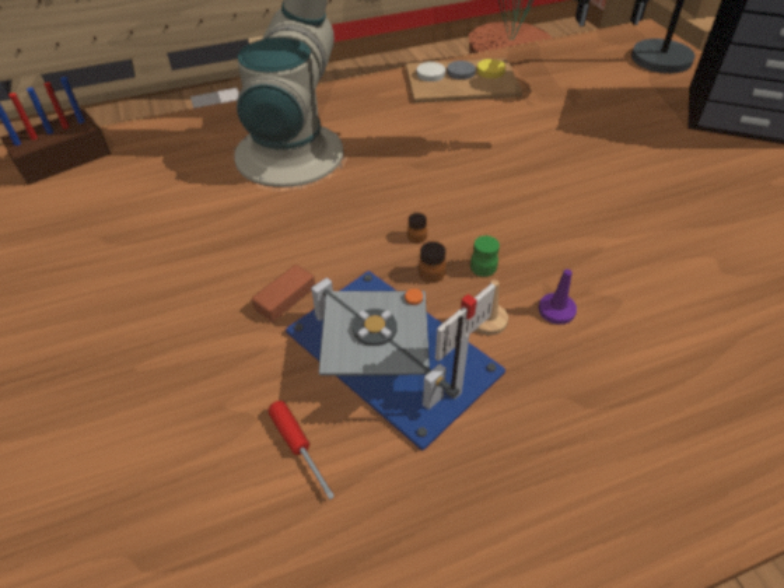

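View pics/top.png

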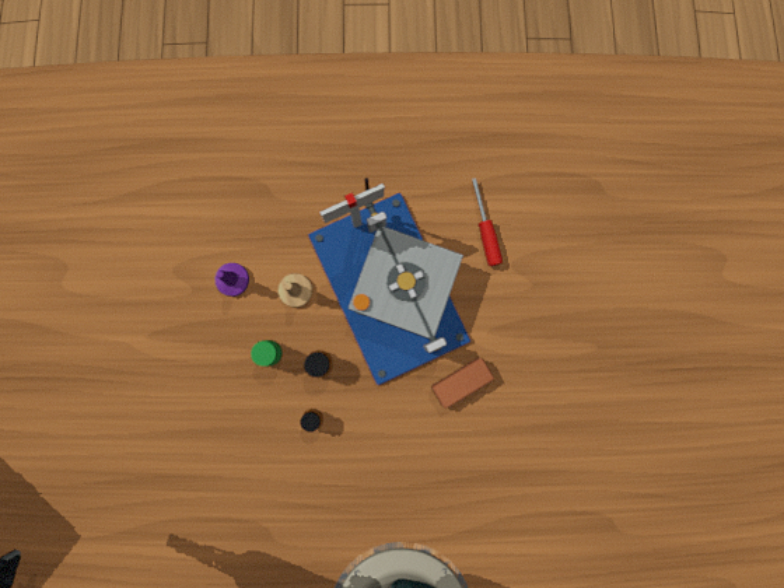

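The scene view shows the mount, with the orange pad at (413,297), red tab (468,306) and pointer (460,320). In the top view the pad is at (361,302), the holder (406,281), the tab (351,201) and the pointer tip (366,181).

Look-alikes in the top view:
- **Jars:** large amber (317,364), small amber (311,421) and green (265,353). The large amber one is the bead_jar.
- **Cones:** wooden (295,290) and purple (232,280). The wooden one is the mandrel.

I'll enlarge both views to confirm this and to measure.

```bash
python3 - <<'E'
import numpy as np,cv2
t=np.load("top.npy",allow_pickle=True).item()["frame"][:,:,::-1]
s=np.load("scene.npy",allow_pickle=True).item()["frame"][:,:,::-1]
# top cols 190-350 rows 120-285 ; 
cv2.imwrite("pics/topc.png",cv2.resize(t[120:280,190:350],None,fx=3.75,fy=3.75,interpolation=cv2.INTER_CUBIC))
cv2.imwrite("pics/scenec.png",cv2.resize(s[160:300,200:380],None,fx=4,fy=4,interpolation=cv2.INTER_CUBIC))
E
```

```text
(no output)
```

View pics/topc.png

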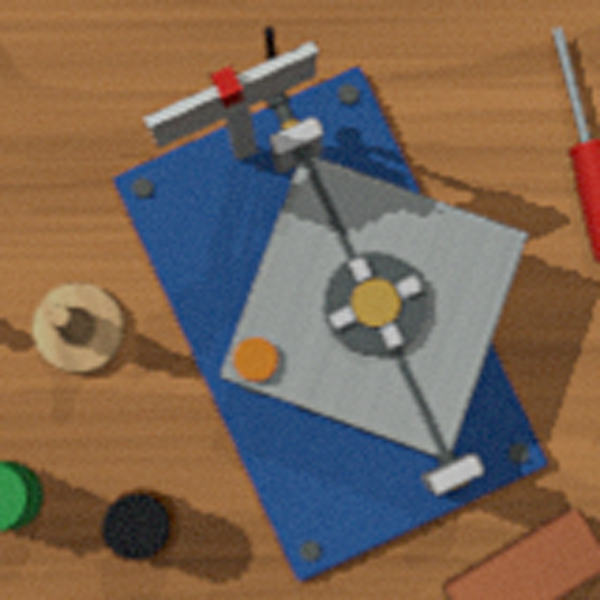

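View pics/scenec.png

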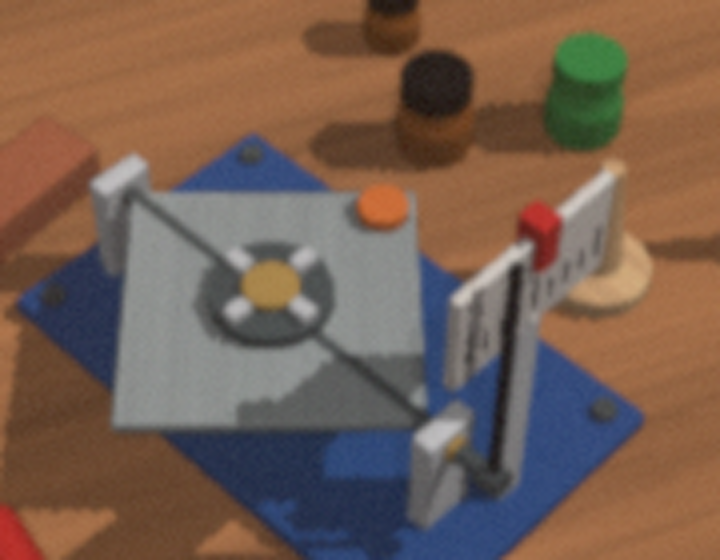

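The large amber jar (135,525) and the wooden cone (75,325) in the top crop are the ones meant; I'll keep clear of both. Next I fit the mount pose and the tab's y.

```bash
cat > h.py <<'E'
import numpy as np,cv2
from scipy.spatial.transform import Rotation as R
from scipy.optimize import least_squares
def proj(d,P,pos=None,Rm=None):
    if Rm is None:
        q=d['attitude'];Rm=R.from_quat([q[1],q[2],q[3],q[0]]).as_matrix();pos=d['position']
    p=(np.atleast_2d(P)-pos)@Rm*[1,-1,-1]
    K=np.array([[d['fx'],0,d['cx']],[0,d['fy'],d['cy']],[0,0,1]])
    return cv2.projectPoints(p.reshape(-1,1,3),np.zeros(3),np.zeros(3),K,np.array(d['distortion']))[0][:,0]
def m2w(m,P): c,s=np.cos(m[2]),np.sin(m[2]);P=np.atleast_2d(P);return np.c_[m[0]+c*P[:,0]-s*P[:,1],m[1]+s*P[:,0]+c*P[:,1],P[:,2]]
E
python3 - <<'E'
from h import *
T=np.load("top.npy",allow_pickle=True).item();S=np.load("scene.npy",allow_pickle=True).item()
P=np.array([[0,76,77],[145,-60,12],[145,110,12],[-130,110,12],[-130,-60,12],[137,0,205]])/1e3
uT=np.array([[255,359],[359,68],[115,178],[303,580],[549,463],[268,30]])
uT=(uT+.5)/3.75-.5+[190,120]
PS=np.array([[0,76,77],[-130,110,12],[-130,-60,12],[145,110,12],[137,0,205]])/1e3
uS=np.array([[383,206],[254,135],[20,303],[644,417],[520,256]]);uS=(uS+.5)/4-.5+[200,160]
f=lambda m:np.r_[(proj(T,m2w(m,P))-uT).ravel(),(proj(S,m2w(m,PS))-uS).ravel()]
r=least_squares(f,[.45,0,0.4],loss='soft_l1');m=r.x;print(m,f(m).reshape(-1,2).round(1).tolist());np.save('m.npy',m)
print('pad',m2w(m,P[0]))
g=np.array([[a,b,c] for a in(-7,7) for b in(-6,6) for c in(-13,13)])/1e3
for n,d,(x0,x1,y0,y1) in(("T",T,(235,265,130,155)),("S",S,(325,345,205,232))):
    I=d['frame'][y0:y1,x0:x1].astype(int);k=(I[...,0]>120)&(I[...,1]<70)&(I[...,2]<75)
    y,x=np.nonzero(k);c=np.array([x.mean()+x0,y.mean()+y0]);print(n,c,k.sum())
    def e(t):
        h=cv2.convexHull(proj(d,m2w(m,g+[.124,t[0],.187])).astype(np.float32));M=cv2.moments(h);return np.array([M['m10'],M['m01']])/M['m00']-c
    q=least_squares(e,[.034]);h=cv2.convexHull(proj(d,m2w(m,g+[.124,q.x[0],.187])).astype(np.float32));print(q.x,e(q.x),cv2.contourArea(h))
E
```

```text
[ 0.53587465 -0.01289979  0.42386898] [[-0.1, -0.6], [-0.2, -2.0], [-1.5, -0.8], [-1.2, 0.5], [0.5, -0.4], [-0.1, -0.4], [-0.3, -1.1], [-0.8, -1.6], [-2.2, -1.3], [0.8, -1.8], [-0.9, 2.3]]
pad [[0.5046166  0.05637455 0.077     ]]
T [249.88095238 141.30952381] 42
[0.02943878] [0.32563838 0.69350089] 69.9277110665571
S [335.36842105 216.46052632] 76
[0.03457226] [0.37058332 0.44084009] 179.6534836778883
```

```bash
python3 -m pendant '[{"dx":-0.023,"dy":-0.018,"hand":0},{"dx":-0.023,"dy":-0.018,"hand":0},{"dx":-0.023,"dy":-0.018,"hand":0},{"dx":-0.023,"dy":-0.018,"hand":0},{"dx":-0.023,"dy":-0.018,"hand":0},{"dx":-0.023,"dy":-0.018,"hand":0},{"dx":-0.023,"dy":-0.018,"hand":0},{"dx":-0.023,"dy":-0.018,"hand":0},{"dx":-0.023,"dy":-0.018,"hand":0},{"dx":-0.023,"dy":-0.018,"hand":0}]' 20
python3 -m pendant '[{"dx":-0.023,"dy":-0.018,"hand":0},{"dx":-0.023,"dy":-0.018,"hand":0},{"dx":-0.023,"dy":-0.018,"hand":0},{"dx":-0.023,"dy":-0.018,"hand":0},{"dx":-0.023,"dy":-0.018,"hand":0},{"dx":-0.023,"dy":-0.018,"hand":0},{"dx":-0.023,"dy":-0.018,"hand":0},{"dx":-0.023,"dy":-0.018,"hand":0},{"dx":-0.023,"dy":-0.018,"hand":0},{"dx":-0.023,"dy":-0.018,"hand":0},{"hand":0},{"hand":0}]'
python3 - <<'E'
from rig import manip
from h import *
s=manip.get_state();q=s['ee_rot'];Rm=R.from_quat([q[1],q[2],q[3],q[0]]).as_matrix()
m=np.load('m.npy');pad=m2w(m,[0,.076,.077])[0]
print(s['position'],s['width'],Rm.T@(pad-s['position']),Rm.round(3).tolist())
d=manip.get_image('wrist');M=np.array(d['mount'])
Pw=np.array([[0,.076,.077],[0,0,.082],[-.130,.11,.012]])
# camera in world
Rc=Rm@M[:3,:3];pc=s['position']+Rm@M[:3,3]
print(proj(d,m2w(m,Pw),pc,Rc))
cv2.imwrite('pics/w.png',d['frame'][:,:,::-1])
E
```

```text
[0.18387229 0.54433201 0.23052592] 0.08509725420883803 [-0.46010371 -0.35934717  0.15402532] [[-0.947, 0.32, -0.001], [0.32, 0.947, -0.001], [0.0, -0.002, -1.0]]
[[ 51.4772898  481.51761482]
 [ 29.44676675 498.64738534]
 [ 18.44655487 392.43989537]]invalid input
invalid input
```

View pics/w.png

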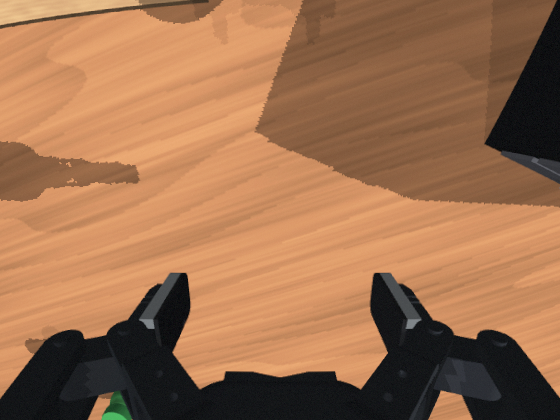

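The wrist view shows only open fingers over bare bench, because both moves were refused. I'll retry with every field filled in.

```bash
python3 -m pendant '[{"dx":-0.023,"dy":-0.018,"dz":0.0,"rx":0.0,"ry":0.0,"rz":0.0,"hand":0.0}]' 20; python3 -m pendant '[{"dx":-0.023,"dy":-0.018,"dz":0.0,"rx":0.0,"ry":0.0,"rz":0.0,"hand":0.001}]' 20.0
```

```text
clock: 0.23
position: [0.1985, 0.5234, 0.2306]
ee_rot: [-0.001, 0.161, 0.987, 0.001]
contact_force: [0.4, -0.5, -0.1]
width: 0.0757
gripper_force: 0.0
clock: 0.32
position: [0.2158, 0.496, 0.2306]
ee_rot: [-0.0, 0.161, 0.987, -0.0]
contact_force: [0.5, -0.6, -0.2]
width: 0.0639
gripper_force: 0.0
```

```bash
python3 -m pendant '[{"dx":-0.023,"dy":-0.018,"dz":0,"rx":0,"ry":0,"rz":0,"hand":0},{"dx":-0.023,"dy":-0.018,"dz":0,"rx":0,"ry":0,"rz":0,"hand":0},{"dx":-0.023,"dy":-0.018,"dz":0,"rx":0,"ry":0,"rz":0,"hand":0},{"dx":-0.023,"dy":-0.018,"dz":0,"rx":0,"ry":0,"rz":0,"hand":0},{"dx":-0.023,"dy":-0.018,"dz":0,"rx":0,"ry":0,"rz":0,"hand":0},{"dx":-0.023,"dy":-0.018,"dz":0,"rx":0,"ry":0,"rz":0,"hand":0},{"dx":-0.023,"dy":-0.018,"dz":0,"rx":0,"ry":0,"rz":0,"hand":0},{"dx":-0.023,"dy":-0.018,"dz":0,"rx":0,"ry":0,"rz":0,"hand":0},{"dx":-0.023,"dy":-0.018,"dz":0,"rx":0,"ry":0,"rz":0,"hand":0}]'
python3 -m pendant '[{"dx":-0.023,"dy":-0.018,"dz":0,"rx":0,"ry":0,"rz":0,"hand":0},{"dx":-0.023,"dy":-0.018,"dz":0,"rx":0,"ry":0,"rz":0,"hand":0},{"dx":-0.023,"dy":-0.018,"dz":0,"rx":0,"ry":0,"rz":0,"hand":0},{"dx":-0.023,"dy":-0.018,"dz":0,"rx":0,"ry":0,"rz":0,"hand":0},{"dx":-0.023,"dy":-0.018,"dz":0,"rx":0,"ry":0,"rz":0,"hand":0},{"dx":-0.023,"dy":-0.018,"dz":0,"rx":0,"ry":0,"rz":0,"hand":0},{"dx":-0.023,"dy":-0.018,"dz":0,"rx":0,"ry":0,"rz":0,"hand":0},{"dx":-0.023,"dy":-0.018,"dz":0,"rx":0,"ry":0,"rz":0,"hand":0},{"dx":-0.023,"dy":-0.018,"dz":0,"rx":0,"ry":0,"rz":0,"hand":0},{"dx":0,"dy":0,"dz":0,"rx":0,"ry":0,"rz":0,"hand":0},{"dx":0,"dy":0,"dz":0,"rx":0,"ry":0,"rz":0,"hand":0}]'
cat > look.py <<'E'
from rig import manip
from h import *
import sys
s=manip.get_state();q=s['ee_rot'];Rm=R.from_quat([q[1],q[2],q[3],q[0]]).as_matrix()
m=np.load('m.npy');pad=m2w(m,[0,.076,.077])[0]
print(s['clock'],s['position'],s['width'],s['contact_force'],'to pad (tool):',Rm.T@(pad-s['position']))
d=manip.get_image('wrist');M=np.array(d['mount'])
Rc=Rm@M[:3,:3];pc=s['position']+Rm@M[:3,3]
print(proj(d,m2w(m,np.array([[0,.076,.077],[0,0,.082]])),pc,Rc))
w=d['frame'][:,:,::-1]
c=manip.get_image('scene')['frame'][175:265,260:380,::-1]
o=np.zeros((420,800,3),np.uint8);o[:,:400]=cv2.resize(w,(400,300))[0:1].mean();o[:300,:400]=cv2.resize(w,(400,300));o[:300,400:]=cv2.resize(c,(400,300),interpolation=cv2.INTER_CUBIC)
cv2.imwrite(sys.argv[1],o[:300])
E
python3 look.py pics/l1.png
```

```text
clock: 1.07
position: [0.3607, 0.2749, 0.2312]
ee_rot: [-0.0, 0.162, 0.987, -0.0]
contact_force: [-0.2, 0.5, -0.2]
width: 0.0001
gripper_force: 0.0
clock: 1.98
position: [0.505, 0.0554, 0.2307]
ee_rot: [-0.001, 0.164, 0.987, 0.0]
contact_force: [0.5, 0.9, 0.3]
width: 0.0002
gripper_force: 0.0
1.9833 [0.50501116 0.05542392 0.23072331] 0.00015038452955523887 [0.54394418 0.85991868 0.30583732] to pad (tool): [0.00049215 0.00077984 0.15372399]
[[279.7005675  197.8209838 ]
 [224.36597688 249.25132124]]
```

View pics/l1.png

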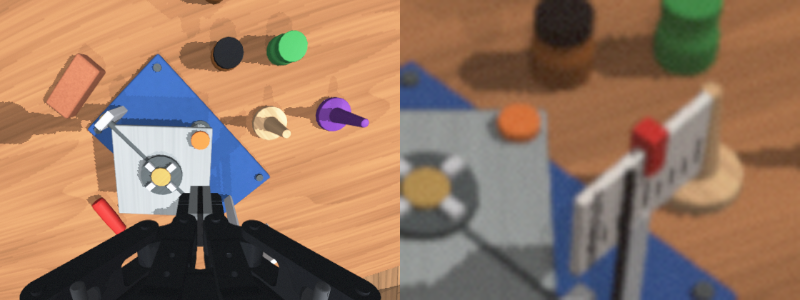

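Pad in the wrist view is at (281,195) full-scale against (280,198) predicted, so the alignment is good. The pointer in the right half is upright, left of the tab. Descend to just above the pad.

```bash
python3 -m pendant '[{"dx":0,"dy":0,"dz":0.018,"rx":0,"ry":0,"rz":0,"hand":0},{"dx":0,"dy":0,"dz":0.018,"rx":0,"ry":0,"rz":0,"hand":0},{"dx":0,"dy":0,"dz":0.018,"rx":0,"ry":0,"rz":0,"hand":0},{"dx":0,"dy":0,"dz":0.018,"rx":0,"ry":0,"rz":0,"hand":0},{"dx":0,"dy":0,"dz":0.018,"rx":0,"ry":0,"rz":0,"hand":0},{"dx":0,"dy":0,"dz":0.018,"rx":0,"ry":0,"rz":0,"hand":0},{"dx":0,"dy":0,"dz":0.018,"rx":0,"ry":0,"rz":0,"hand":0},{"dx":0,"dy":0,"dz":0.014,"rx":0,"ry":0,"rz":0,"hand":0},{"dx":0,"dy":0,"dz":0.006,"rx":0,"ry":0,"rz":0,"hand":0},{"dx":0,"dy":0,"dz":0.0,"rx":0,"ry":0,"rz":0,"hand":0}]'
python3 -m pendant '[{"dx":0,"dy":0,"dz":0.003,"rx":0,"ry":0,"rz":0,"hand":0},{"dx":0,"dy":0,"dz":0.003,"rx":0,"ry":0,"rz":0,"hand":0},{"dx":0,"dy":0,"dz":0.003,"rx":0,"ry":0,"rz":0,"hand":0},{"dx":0,"dy":0,"dz":0.003,"rx":0,"ry":0,"rz":0,"hand":0},{"dx":0,"dy":0,"dz":0.003,"rx":0,"ry":0,"rz":0,"hand":0},{"dx":0,"dy":0,"dz":0,"rx":0,"ry":0,"rz":0,"hand":0},{"dx":0,"dy":0,"dz":0,"rx":0,"ry":0,"rz":0,"hand":0},{"dx":0,"dy":0,"dz":0,"rx":0,"ry":0,"rz":0,"hand":0}]'
python3 look.py pics/l2.png
```

```text
clock: 2.92
position: [0.5029, 0.0575, 0.0842]
ee_rot: [-0.002, 0.161, 0.987, -0.0]
contact_force: [-0.7, -0.5, 0.4]
width: -0.0001
gripper_force: 0.0
clock: 3.58
position: [0.505, 0.0569, 0.0707]
ee_rot: [0.0, 0.162, 0.987, 0.0]
contact_force: [-0.0, 3.8, 2.9]
width: -0.0002
gripper_force: 2.2
3.5833 [0.50498422 0.05691574 0.070665  ] -0.0002459427396390358 [-0.01520458  3.76543629  2.91276938] to pad (tool): [ 0.00017115 -0.00062362 -0.00633578]
[[277.08482584 284.68789653]
 [173.51812468 373.2553684 ]]
```

View pics/l2.png

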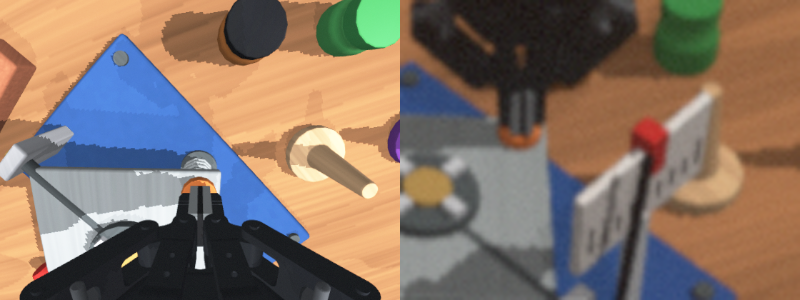

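The plate is pressed about 6 mm with 3 N, and the pointer at (645,158) is just left of the tab at (649,140). Before going on, I'll refine the tab's y with a better mask and check the tip in both cameras.

```bash
cat > tip.py <<'E'
from rig import manip
from h import *
import sys
m=np.load('m.npy')
T0=np.load("top.npy",allow_pickle=True).item();S0=np.load("scene.npy",allow_pickle=True).item()
g=np.array([[a,b,c] for a in(-7,7) for b in(-6,6) for c in(-13,13)])/1e3
for n,d,(x0,x1,y0,y1) in(("T",T0,(240,265,132,155)),("S",S0,(322,348,205,235))):
    I=d['frame'][y0:y1,x0:x1].astype(float);w=I[...,0]-I[...,1:].max(2);k=(w>55)&(I[...,1:].max(2)<.45*I[...,0])
    y,x=np.nonzero(k);c=np.array([x.mean()+x0,y.mean()+y0])
    def hull(t):return cv2.convexHull(proj(d,m2w(m,g+[.124,t,.187])).astype(np.float32))
    def e(t):
        M=cv2.moments(hull(t[0]));return np.array([M['m10'],M['m01']])/M['m00']-c
    q=least_squares(e,[.034]);print(n,c,k.sum(),cv2.contourArea(hull(q.x[0])),q.x,e(q.x))
    print(' tip at y=0,.014,.03:',proj(d,m2w(m,[[.137,.14*np.sin(t),.065+.14*np.cos(t)] for t in(0,.1,.216)])).round(1).tolist())
A=T0['frame'];B=manip.get_image('top')['frame'];S=manip.get_image('scene')['frame']
z=lambda I,x,y:cv2.resize(I[y:y+50,x:x+66,::-1],(396,300),interpolation=cv2.INTER_CUBIC)
cv2.imwrite(sys.argv[1],np.vstack([np.hstack([z(A,225,115),z(B,225,115)]),np.hstack([z(S0['frame'],300,195),z(S,300,195)])]))
E
python3 tip.py pics/t1.png
```

```text
T [250.06 142.  ] 50 69.90016736485995 [0.02969266] [0.02619848 0.05822017]
 tip at y=0,.014,.03: [[261.0, 127.2], [254.3, 130.4], [246.6, 134.3]]
S [334.76237624 217.12871287] 101 179.7487525397446 [0.034] [ 0.74494344 -0.03294437]
 tip at y=0,.014,.03: [[328.7, 225.9], [334.7, 221.2], [341.2, 216.6]]
```

View pics/t1.png

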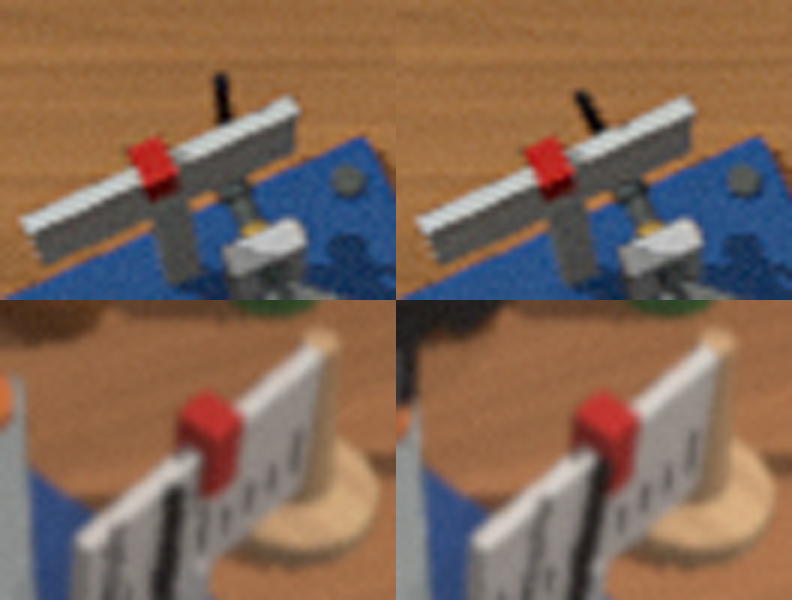

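The top view gives the tab at y ≈ 30 mm, and the scene view agrees once its tip offset is removed. The tip moved from (221,76) to (185,95), about 13 mm. About 8 mm more press is needed, so I'll do 7 mm slowly and look again.

```bash
python3 -m pendant '[{"dx":0,"dy":0,"dz":0.001,"rx":0,"ry":0,"rz":0,"hand":0},{"dx":0,"dy":0,"dz":0.001,"rx":0,"ry":0,"rz":0,"hand":0},{"dx":0,"dy":0,"dz":0.001,"rx":0,"ry":0,"rz":0,"hand":0},{"dx":0,"dy":0,"dz":0.001,"rx":0,"ry":0,"rz":0,"hand":0},{"dx":0,"dy":0,"dz":0.001,"rx":0,"ry":0,"rz":0,"hand":0},{"dx":0,"dy":0,"dz":0.001,"rx":0,"ry":0,"rz":0,"hand":0},{"dx":0,"dy":0,"dz":0.001,"rx":0,"ry":0,"rz":0,"hand":0},{"dx":0,"dy":0,"dz":0,"rx":0,"ry":0,"rz":0,"hand":0},{"dx":0,"dy":0,"dz":0,"rx":0,"ry":0,"rz":0,"hand":0},{"dx":0,"dy":0,"dz":0,"rx":0,"ry":0,"rz":0,"hand":0}]'
python3 tip.py pics/t2.png | grep tip
```

```text
clock: 4.62
position: [0.5049, 0.0569, 0.0638]
ee_rot: [0.0, 0.162, 0.987, 0.0]
contact_force: [-0.8, 4.7, 8.3]
width: 0.0002
gripper_force: 4.3
 tip at y=0,.014,.03: [[261.0, 127.2], [254.3, 130.4], [246.6, 134.3]]
 tip at y=0,.014,.03: [[328.7, 225.9], [334.7, 221.2], [341.2, 216.6]]
```

View pics/t2.png

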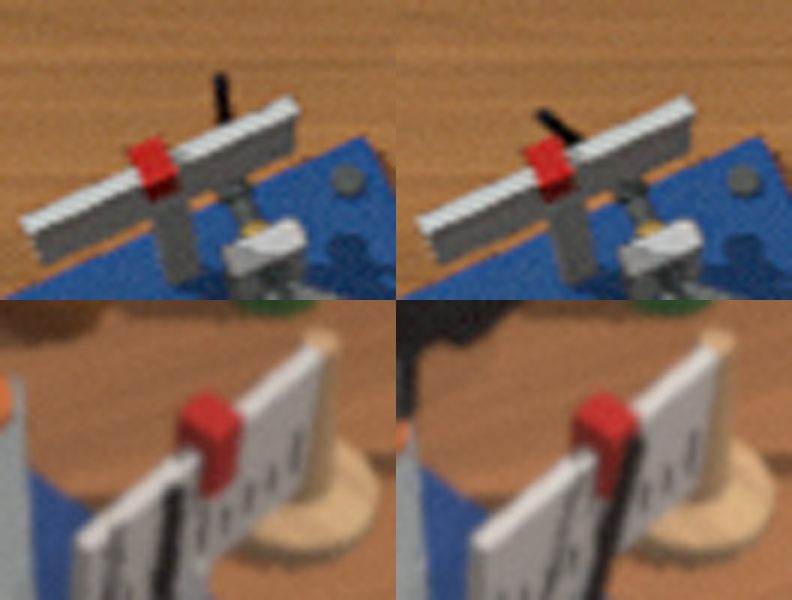

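The tip is now at (147,115) in the top view and the tab's centre line passes near (136,127), so it is 4–5 mm short. I'll press 2 mm more and hold for over a second.

```bash
python3 -m pendant '[{"dx":0,"dy":0,"dz":0.001,"rx":0,"ry":0,"rz":0,"hand":0},{"dx":0,"dy":0,"dz":0.001,"rx":0,"ry":0,"rz":0,"hand":0},{"dx":0,"dy":0,"dz":0,"rx":0,"ry":0,"rz":0,"hand":0},{"dx":0,"dy":0,"dz":0,"rx":0,"ry":0,"rz":0,"hand":0},{"dx":0,"dy":0,"dz":0,"rx":0,"ry":0,"rz":0,"hand":0},{"dx":0,"dy":0,"dz":0,"rx":0,"ry":0,"rz":0,"hand":0},{"dx":0,"dy":0,"dz":0,"rx":0,"ry":0,"rz":0,"hand":0},{"dx":0,"dy":0,"dz":0,"rx":0,"ry":0,"rz":0,"hand":0},{"dx":0,"dy":0,"dz":0,"rx":0,"ry":0,"rz":0,"hand":0},{"dx":0,"dy":0,"dz":0,"rx":0,"ry":0,"rz":0,"hand":0},{"dx":0,"dy":0,"dz":0,"rx":0,"ry":0,"rz":0,"hand":0},{"dx":0,"dy":0,"dz":0,"rx":0,"ry":0,"rz":0,"hand":0}]'
python3 -m pendant '[{"dx":0,"dy":0,"dz":0,"rx":0,"ry":0,"rz":0,"hand":0},{"dx":0,"dy":0,"dz":0,"rx":0,"ry":0,"rz":0,"hand":0},{"dx":0,"dy":0,"dz":0,"rx":0,"ry":0,"rz":0,"hand":0},{"dx":0,"dy":0,"dz":0,"rx":0,"ry":0,"rz":0,"hand":0}]'
python3 tip.py pics/t3.png >/dev/null
```

```text
clock: 5.72
position: [0.505, 0.0568, 0.0619]
ee_rot: [0.0, 0.162, 0.987, 0.0]
contact_force: [-1.5, 5.0, 8.6]
width: 0.0002
gripper_force: 4.8
clock: 6.05
position: [0.5049, 0.0568, 0.0619]
ee_rot: [0.0, 0.162, 0.987, 0.0]
contact_force: [-0.9, 6.0, 7.6]
width: 0.0002
gripper_force: 4.8
```

View pics/t3.png

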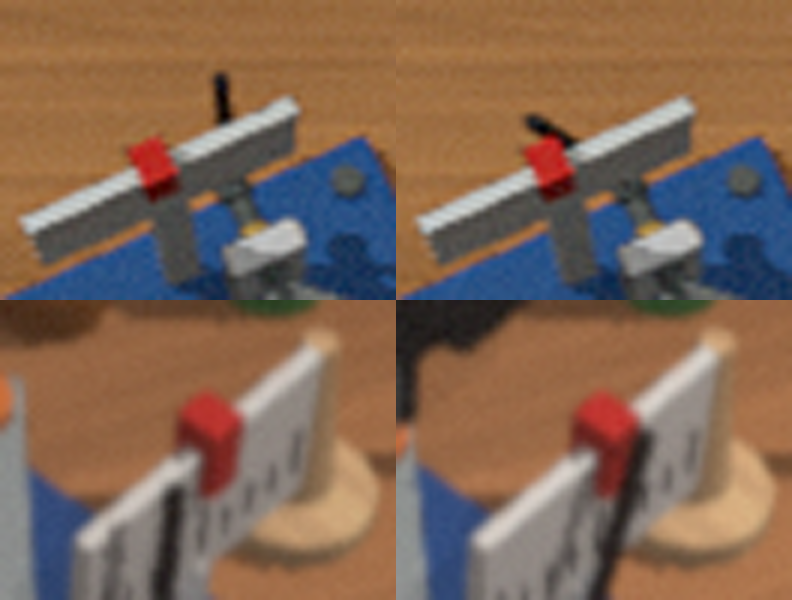

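The tip is at (136,121) in the top view, about 30 mm of travel, on the tab's centre line within about 1 mm. It has been held over a second with about 8 N. Now release slowly and rise clear.

```bash
python3 -m pendant '[{"dx":0,"dy":0,"dz":-0.0015,"rx":0,"ry":0,"rz":0,"hand":0},{"dx":0,"dy":0,"dz":-0.0015,"rx":0,"ry":0,"rz":0,"hand":0},{"dx":0,"dy":0,"dz":-0.0015,"rx":0,"ry":0,"rz":0,"hand":0},{"dx":0,"dy":0,"dz":-0.0015,"rx":0,"ry":0,"rz":0,"hand":0},{"dx":0,"dy":0,"dz":-0.0015,"rx":0,"ry":0,"rz":0,"hand":0},{"dx":0,"dy":0,"dz":-0.0015,"rx":0,"ry":0,"rz":0,"hand":0},{"dx":0,"dy":0,"dz":-0.0015,"rx":0,"ry":0,"rz":0,"hand":0},{"dx":0,"dy":0,"dz":-0.0015,"rx":0,"ry":0,"rz":0,"hand":0},{"dx":0,"dy":0,"dz":-0.0015,"rx":0,"ry":0,"rz":0,"hand":0},{"dx":0,"dy":0,"dz":-0.0015,"rx":0,"ry":0,"rz":0,"hand":0},{"dx":0,"dy":0,"dz":-0.002,"rx":0,"ry":0,"rz":0,"hand":0},{"dx":0,"dy":0,"dz":-0.003,"rx":0,"ry":0,"rz":0,"hand":0}]'
python3 -m pendant '[{"dx":0,"dy":0,"dz":-0.005,"rx":0,"ry":0,"rz":0,"hand":0},{"dx":0,"dy":0,"dz":-0.015,"rx":0,"ry":0,"rz":0,"hand":0},{"dx":0,"dy":0,"dz":-0.02,"rx":0,"ry":0,"rz":0,"hand":0},{"dx":0,"dy":0,"dz":-0.02,"rx":0,"ry":0,"rz":0,"hand":0},{"dx":0,"dy":0,"dz":-0.02,"rx":0,"ry":0,"rz":0,"hand":0},{"dx":0,"dy":0,"dz":-0.02,"rx":0,"ry":0,"rz":0,"hand":0},{"dx":0,"dy":0,"dz":-0.02,"rx":0,"ry":0,"rz":0,"hand":0},{"dx":0,"dy":0,"dz":-0.01,"rx":0,"ry":0,"rz":0,"hand":0},{"dx":0,"dy":0,"dz":0,"rx":0,"ry":0,"rz":0,"hand":0},{"dx":0,"dy":0,"dz":0,"rx":0,"ry":0,"rz":0,"hand":0},{"dx":0,"dy":0,"dz":0,"rx":0,"ry":0,"rz":0,"hand":0},{"dx":0,"dy":0,"dz":0,"rx":0,"ry":0,"rz":0,"hand":0}]'
python3 look.py pics/end.png
```

```text
clock: 7.15
position: [0.5037, 0.0561, 0.0808]
ee_rot: [-0.001, 0.162, 0.987, -0.0]
contact_force: [-0.0, -0.1, -0.3]
width: -0.0
gripper_force: 0.0
clock: 8.15
position: [0.5036, 0.0565, 0.2098]
ee_rot: [-0.001, 0.162, 0.987, -0.0]
contact_force: [-0.3, -0.1, -0.8]
width: 0.0
gripper_force: 0.0
8.15 [0.50364451 0.05648813 0.2098324 ] 1.6600426012736217e-05 [-0.26452121 -0.12243148 -0.81930732] to pad (tool): [-0.00134144  0.00031815  0.13282885]
[[279.2039928  205.85334486]
 [220.19669077 260.10100616]]
```

View pics/end.png

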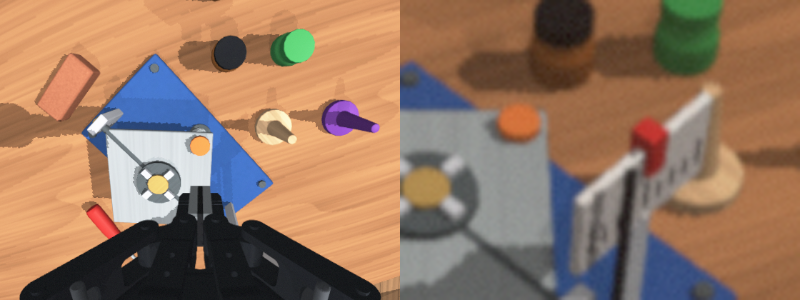

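The plate is level again, the pointer is upright at (638,157), the gripper is clear and nothing has been moved.

```bash
python3 -c "
from rig import manip
print(manip.sign_off())"
```

```text
the job is handed in; nothing more can be done
None
```

I pressed the pad until the pointer stood within about 1 mm of the red tab's centre line (read from the camera images), held it there for over a second at about 8 N, let the plate return to level, moved clear and handed the job in; the sign-off gave no verdict.

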